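# Line up a customer's items by height for tagging

### The job

Set this customer's four items out for tagging: stand the copper token, the red loupe, the steel coin stack and the bronze owl in order of height along the wooden strip, one centred on each felt pad, with the shortest at the end nearest the green tag press and the tallest at the far end. Leave all four the right way up and standing still.

Things in the scene. Friction and masses are not known exactly. Their poses are not given: they have to be found in the camera images.
- token: thick round copper token lying flat, 32 mm across, 8 mm tall, about 55 g; origin at the centre of its underside, z up
- loupe: red plastic loupe, a plain upright cylinder 33 mm across, 28 mm tall, lens on top, about 45 g; origin at the centre of its underside, z up
- coins: stack of steel coins bound together as one solid piece, an upright cylinder 30 mm across, 44 mm tall, about 220 g; origin at the centre of its underside, z up
- owl: bronze paperweight shaped like an owl, standing, about 67 mm tall to its ear tips, about 300 g; foot 38 mm across, body a plain upright cylinder 36 mm across between 10 and 44 mm above the foot, rounded head above; origin at the centre of its underside, z up, face towards its -x
- pad_green: fixed round felt pad, green, 56 mm across, 2 mm thick, lying on the wooden strip; origin at the centre of its underside, so its top is 2 mm above (8 mm above the counter). Any of the four pads may be at any of the four places in the row; the colours have no meaning
- pad_blue: fixed round felt pad, blue, 56 mm across, 2 mm thick, lying on the wooden strip; origin at the centre of its underside, so its top is 2 mm above (8 mm above the counter). Any of the four pads may be at any of the four places in the row; the colours have no meaning
- pad_yellow: fixed round felt pad, yellow, 56 mm across, 2 mm thick, lying on the wooden strip; origin at the centre of its underside, so its top is 2 mm above (8 mm above the counter). Any of the four pads may be at any of the four places in the row; the colours have no meaning
- pad_white: fixed round felt pad, off-white, 56 mm across, 2 mm thick, lying on the wooden strip; origin at the centre of its underside, so its top is 2 mm above (8 mm above the counter). Any of the four pads may be at any of the four places in the row; the colours have no meaning
- strip: fixed dark wooden strip lying on the counter, 290 mm long (its y) by 80 mm wide (its x), 6 mm thick; the four pads lie along its middle line, 70 mm apart, at y = -105, -35, 35 and 105 mm; origin at the centre of its underside
- press: fixed green hand press for stamping tags, 130 mm (x) by 85 mm (y) base, about 200 mm tall with its steel lever and black knob, which point away from the robot; it stands about 265 mm from the strip's centre, beyond the strip's left or right end and a little farther from the robot (a flat black card terminal lies beyond the other end); origin at the centre of its underside
Things that resemble listed ones, but are neither listed nor needed, are in the scene too. Several things have the shape of the token; the one meant has the colours described above.

How it is judged (in metres and radians):
At the end, for the whole second after the job is handed in: Counting from the pad nearest the press: token, loupe, coin stack, owl. Each item's centre is within 12 mm of its pad's centre both along and across the strip, it rests on the pad (not on anything else), is upright within 0.15 rad and is at rest (x of token in the frame of strip between -0.012 and 0.012 m and height (world z) of token between 0.004 and 0.013 m and angle between each of token, loupe, coins, owl's own z axis and vertical below 0.15 rad and linear speed of each of token, loupe, coins, owl below 0.02 m/s and angular speed of each of token, loupe, coins, owl below 0.2 rad/s and x of loupe in the frame of strip between -0.012 and 0.012 m and height (world z) of loupe between 0.004 and 0.013 m and x of coins in the frame of strip between -0.012 and 0.012 m and height (world z) of coins between 0.004 and 0.013 m and x of owl in the frame of strip between -0.012 and 0.012 m and height (world z) of owl between 0.004 and 0.013 m and ((y of press in the frame of strip above 0 m and y of token in the frame of strip between 0.093 and 0.117 m and y of loupe in the frame of strip between 0.023 and 0.047 m and y of coins in the frame of strip between -0.047 and -0.023 m and y of owl in the frame of strip between -0.117 and -0.093 m) or (y of press in the frame of strip below 0 m and y of token in the frame of strip between -0.117 and -0.093 m and y of loupe in the frame of strip between -0.047 and -0.023 m and y of coins in the frame of strip between 0.023 and 0.047 m and y of owl in the frame of strip between 0.093 and 0.117 m))); the robot touches nothing.
It also fails if it takes over 112 s, if anything falls off the work surface, if the arm or the gripper's body presses on something with over 40 N, if the wrist force passes 120 N, or if a joint passes its speed limit or range.

### The arm

A 7-joint arm with a two-finger parallel gripper is mounted at the origin on the work surface. World frame = base frame: x ahead of the robot, y to its left, z up, the work surface at z = 0. Lengths are in mm, angles in rad, forces in N, time in s.
With the tool pointing down it reaches from about 400 to 875 mm from the base axis. Payload 6.5 kg.
Tool frame: the origin (TCP) lies between the finger pads; the fingertips stand 22 mm ahead of it and the grasp point (between the pads) lies 3 mm ahead of it; z points along the fingers, y is the line along which they close (so a half turn about z gives the same grasp; the last joint's range is limited). The gripper opens to 85 mm and grips with 20 to 120 N. Pads are 22 mm wide; open, the fingers measure 114 mm over their backs; the gripper's body (76 mm by 85 mm) begins 54 mm behind the grasp point. The pads swing forward as they close: fully open they stand 13 mm farther back than shut.
Start: joints at [1.153, 0.536, -0.004, 1.538, 0.003, 1.067, -0.071], TCP at [223.978, -610.184, 231.69] pointing down, gripper open.
Joint ranges: [-2.7, 2.7], [-0.37, 2.16], [-1.27, 1.26], [0.24, 2.4], [-1.31, 4.45], [0.19, 1.91], [-2.76, 2.76]. Speed limits (rad/s): [2.39, 2.39, 3.14, 3.14, 3.14, 3.14, 3.14].

### API

Orientations are given as a unit quaternion [x, y, z, w].
In Python, from bench import ctrl, grab_frame, camera_model gives the robot as it stands.
- The arm moves only by the tool apply_moves, never from a script. Its argument "steps" is a list of rows, each an object of numbers: "x", "y", "z": the shift along the tool's x, y, z in m; "wx", "wy", "wz": the turn, a rotation vector about the tool's x, y, z in rad. In form: [{"x": .., "y": .., "z": .., "wx": .., "wy": .., "wz": ..}, ...]. A call has 1 to 8 rows; each row is the pose to reach, as a shift and turn from the pose commanded when the call began, along the tool's axes at that moment; what a row does not reach only later rows make up. A row lasts 1/8 s, in which the tool goes at most 62.5 mm and 10.7 degrees, less where a joint would pass 70% of its speed; a pose out of reach is approached as far as the arm can. A call with a gripper value outside its range is refused whole. "grip" is the opening, from -1 (shut) to 1 (fully open), set as the call begins (left out, the last holds). The fingers move at their own pace and stop on an object; the grip force is fixed at half the most. Time passes only in rows, so rows that repeat a pose let the fingers close. It gives the time, the measured TCP pose, the force, the opening and the grip force at its end, in the units of the state.
- ctrl.observe(): the state, without advancing time (a new reading comes with each control period).
- grab_frame(name): name is "scene" or "top"; returns the picture (420x560x3 uint8, red, green, blue); there is no depth.
- camera_model(name): a dict with "fovy" (degrees; the focal length in pixels is half the picture's height over the tangent of half this angle, whatever the lens; pixels are square), "cx", "cy" (the principal point, pixels), "origin" and "rotation" of the camera in the world. Camera axes: x right, y down, z forward; pixel columns grow to the right and rows downward; lengths in mm; the calibration is good to about 2 mm. A picture is of the moment at which its call begins. camera_model takes no time and is no camera call.
- ctrl.sign_off(): hands the job in; it is judged then, once.
The state is a dict: "time_s": time; "q": joint angles; "qd": joint speeds; "tau": joint torques, N m; "eef_pos": TCP position; "eef_rot": TCP orientation; "contact_force": force on the tool from outside, world axes, zero at the start; "ft_torque": the same for the moment, N m; "finger_gap": finger opening in mm; "finger_force": force on a finger pad.
Only numpy, scipy, OpenCV 4.12 (cv2) and the standard library are available. Lean on these libraries where they do the work, as an engineer would, in place of code of your own. Each camera call takes 0.05 s, during which the arm holds its last target. There are 200 camera calls.

## Working session

There is one attempt and no reset: what is moved stays moved. The work goes in short steps, Python scripts to look and compute and a tool call to move; the robot and the scene stay as the last step left them, time stands still between calls to the robot, and variables do not carry over. Pictures are saved under pics/ and viewed, at most 14 in all, crops included, and the job is handed in when it is done.

Besides the shell and the picture viewer there is one more tool, called by a JSON object that holds its "fn" and its "kwargs". apply_moves: Moves the arm, as the interface text tells. Its arguments: {"type":"object","properties":{"steps":{"type":"array","items":{"type":"object","properties":{"x":{"type":"number"},"y":{"type":"number"},"z":{"type":"number"},"wx":{"type":"number"},"wy":{"type":"number"},"wz":{"type":"number"}}}},"grip":{"type":"number"}},"required":["steps"]}

```bash
mkdir -p pics; python3 - <<'E'
from bench import ctrl, grab_frame, camera_model
import cv2
for n in ("scene","top"):
    cv2.imwrite(f"pics/{n}0.png",grab_frame(n)[:,:,::-1]); print(camera_model(n))
s=ctrl.observe(); print(s['time_s'],s['eef_pos'],s['eef_rot'],s['finger_gap'])
E
```

```text
{'fovy': 45.55302222683151, 'cx': 280.93627011895626, 'cy': 216.4767443933644, 'origin': array([1189.99451695,  418.83997628,  767.8077583 ]), 'rotation': array([ 0.433126  ,  0.81273628, -0.34477129, -0.18164352])}
{'fovy': 51.78155937782796, 'cx': 282.014432311363, 'cy': 215.99704376422733, 'origin': array([429.04292976,  26.22088111, 924.35558157]), 'rotation': array([-0.70161115,  0.70922861, -0.04692327,  0.05034663])}
0.1 [ 223.74186332 -609.65828724  230.91282234] [ 9.84562067e-01  1.75034063e-01 -2.05768656e-04 -7.54973334e-04] 85.09567147997689
```

View pics/scene0.png

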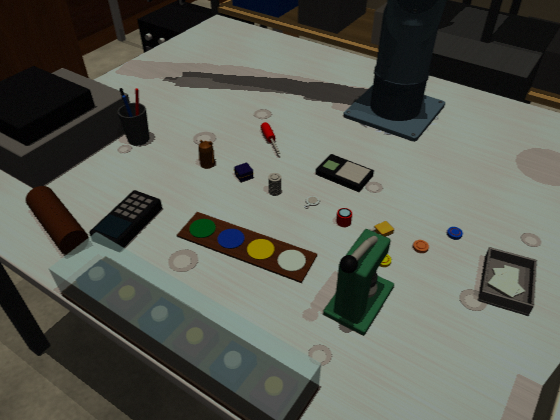

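View pics/top0.png

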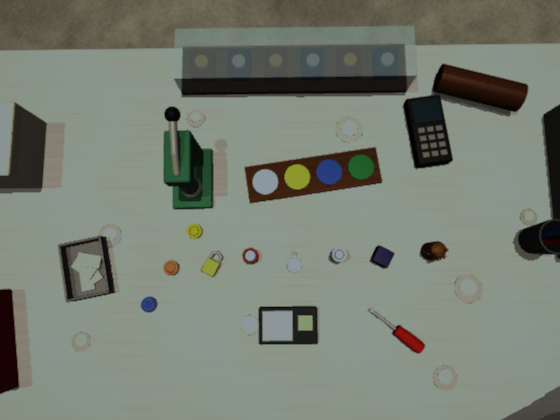

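The press stands beyond the white-pad end (+y, left in top view), so token→white, loupe→yellow, coins→blue, owl→green. In the top view the items are at: token (172,268), loupe (251,256), coins (339,256) and owl (434,251).

```bash
cat > h.py <<'E'
import numpy as np, cv2
from bench import ctrl, grab_frame, camera_model
from scipy.spatial.transform import Rotation as R
def ray(n,uv):
    c=camera_model(n); f=210/np.tan(np.radians(c['fovy']/2))
    d=R.from_quat(c['rotation']).apply([(uv[0]-c['cx'])/f,(uv[1]-c['cy'])/f,1.])
    return np.array(c['origin']),d
def at(n,uv,z):
    o,d=ray(n,uv); return (o+d*(z-o[2])/d[2])[:2]
def proj(n,p):
    c=camera_model(n); f=210/np.tan(np.radians(c['fovy']/2))
    v=R.from_quat(c['rotation']).inv().apply(np.array(p)-c['origin'])
    return v[:2]/v[2]*f+[c['cx'],c['cy']]
def blob(im,uv,r,lo,hi):
    hsv=cv2.cvtColor(im,cv2.COLOR_RGB2HSV); m=cv2.inRange(hsv,np.array(lo),np.array(hi))
    k=np.zeros_like(m); cv2.circle(k,tuple(map(int,uv)),r,255,-1); m&=k
    c=max(cv2.findContours(m,cv2.RETR_EXTERNAL,cv2.CHAIN_APPROX_NONE)[0],key=cv2.contourArea)
    M=cv2.moments(cv2.convexHull(c)); return np.array([M['m10'],M['m01']])/M['m00'],M['m00']
E
python3 - <<'E'
from h import *
t=grab_frame("top"); s=grab_frame("scene")
P={'white':((265,182),(292,260),(0,0,110),(179,90,255)),'yellow':((297,177),(261,249),(22,130,60),(35,255,255)),'blue':((330,172),(231,239),(105,130,50),(130,255,255)),'green':((361,167),(203,228),(45,130,30),(85,255,255))}
for k,(a,b,lo,hi) in P.items():
    for n,im,uv in(("top",t,a),("scene",s,b)):
        c,A=blob(im,uv,17,lo,hi); print(k,n,c.round(1),A,at(n,c,8).round(1))
for n,im,uv in(("top",t,(172,268)),("scene",s,(421,246))):
    c,A=blob(im,uv,14,(2,100,60),(20,255,255)); print("token",n,c.round(1),A,at(n,c,4).round(1))
hsv=cv2.cvtColor(t,cv2.COLOR_RGB2HSV)
for uv in((251,256),(339,256),(434,251)): print(hsv[uv[1],uv[0]], at("top",uv,28).round(1))
a=cv2.resize(t[220:290,140:450],None,fx=2.58,fy=2.58,interpolation=cv2.INTER_CUBIC)[:,:799]
def cr(u,v): return cv2.resize(s[v-22:v+22,u-30:u+30],(266,200),interpolation=cv2.INTER_CUBIC)
b=np.hstack([cr(207,154),cr(275,184),cr(345,217)])
w=min(a.shape[1],b.shape[1]); cv2.imwrite("pics/c1.png",np.vstack([a[:,:w],b[:,:w]])[:,:,::-1])
E
```

```text
white top [264.7 181.3] 484.0 [632.2  66.6]
white scene [291.2 259.8] 430.5 [633.7  65.7]
yellow top [296.9 176.5] 532.5 [642.   -3.2]
yellow scene [260.3 248.6] 427.0 [643.7  -3.3]
blue top [328.7 171.8] 472.5 [651.7 -72.3]
blue scene [230.5 238. ] 385.5 [654.  -72.5]
green top [360.5 166.7] 500.5 [ 662.1 -141.4]
green scene [202.  227.7] 365.0 [ 664.2 -141.8]
token top [170.8 267.5] 155.5 [449.3 266.4]
token scene [420.4 245.2] 128.0 [448.9 264.1]
[104  32 160] [470.5  94.9]
[ 96  23 154] [468.6 -86.8]
[ 14 175  80] [ 476.8 -283.1]
```

View pics/c1.png

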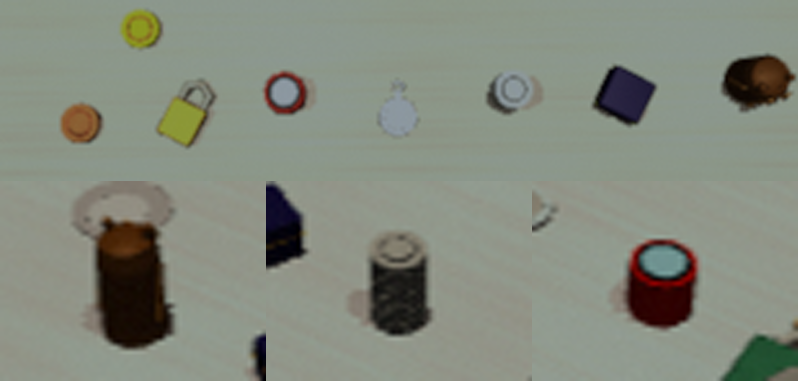

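The crop shows the loupe lens at about (250.5,256), the coin top at about (339,255) and the owl with its head leaning outwards in the top view. The pads agree across both views; next I triangulate the items.

```bash
cat >> h.py <<'E'
A=np.array([-.1428,.9898]); B=np.array([.9898,.1428])   # tool x,y when aligned with the strip
def ab(p): p=np.array(p)[:2]; return np.array([p@A,p@B]).round(1)
def tri(u1,u2):
    (o1,d1),(o2,d2)=ray("top",u1),ray("scene",u2)
    x=np.linalg.lstsq(np.c_[d1,-d2],o2-o1,rcond=None)[0]; p,q=o1+d1*x[0],o2+d2*x[1]
    return (p+q)/2,np.linalg.norm(p-q)
E
python3 - <<'E'
from h import *
t=grab_frame("top"); s=grab_frame("scene")
print("loupe",at("top",(250.5,256),28),at("scene",(344.8,212.8),28))
print("coins",at("top",(338.8,254.9),44),at("scene",(274.8,176.7),44))
a,_=blob(t,(434,251),18,(0,100,0),(25,255,140)); b,_=blob(s,(207,154),20,(0,100,0),(25,255,120))
print("owl",a,b,tri(a,b),at("top",a,33),at("scene",b,33))
P=dict(white=(633,66.2),yellow=(642.8,-3.3),blue=(652.8,-72.4),green=(663,-141.6),token=(449.1,265.2),tcp=(223.7,-609.7))
for k,v in P.items(): print(k,ab(v))
E
```

```text
loupe [470.55119348  95.89428996] [473.6285012   97.82966605]
coins [470.12286902 -84.44230447] [473.04999305 -83.99780408]
owl [433.81145692 250.86648624] [206.04125178 154.04978663] (array([ 477.59146637, -283.97486857,   26.59180685]), np.float64(1.743556721312706)) [ 476.80890369 -280.96154844] [ 483.91609744 -278.85749521]
white [-24.9 636. ]
yellow [-95.1 635.8]
blue [-164.9  635.8]
green [-234.8  636. ]
token [198.4 482.4]
tcp [-635.4  134.4]
```

{"fn": "apply_moves", "kwargs": {"steps": [{"wz": -0.17},{"wz": -0.34},{"wz": -0.51},{"wz": -0.68},{"wz": -0.85},{"wz": -1.02},{"wz": -1.19},{"wz": -1.361}]}}

```text
invalid input at $.steps[0]: expected keys x, y, z, wx, wy, wz
```

{"fn": "apply_moves", "kwargs": {"steps": [{"x": 0.044,"y": -0.027,"z": 0,"wx": 0,"wy": 0,"wz": -0.17},{"x": 0.088,"y": -0.055,"z": 0,"wx": 0,"wy": 0,"wz": -0.34},{"x": 0.132,"y": -0.082,"z": 0,"wx": 0,"wy": 0,"wz": -0.51},{"x": 0.176,"y": -0.11,"z": 0,"wx": 0,"wy": 0,"wz": -0.68},{"x": 0.22,"y": -0.137,"z": 0,"wx": 0,"wy": 0,"wz": -0.85},{"x": 0.264,"y": -0.164,"z": 0,"wx": 0,"wy": 0,"wz": -1.02},{"x": 0.308,"y": -0.192,"z": 0,"wx": 0,"wy": 0,"wz": -1.19},{"x": 0.351,"y": -0.219,"z": 0,"wx": 0,"wy": 0,"wz": -1.361}], "grip": 1}}

```text
time_s: 1.3
eef_pos: [478.9, -282.3, 231.9]
eef_rot: [0.653, 0.757, -0.0, 0.0]
contact_force: [0.8, 0.3, 0.1]
finger_gap: 85.7
finger_force: 0.0
```

{"fn": "apply_moves", "kwargs": {"steps": [{"x": 0,"y": 0,"z": 0.05,"wx": 0,"wy": 0,"wz": 0},{"x": 0,"y": 0,"z": 0.1,"wx": 0,"wy": 0,"wz": 0},{"x": 0,"y": 0,"z": 0.13,"wx": 0,"wy": 0,"wz": 0},{"x": 0,"y": 0,"z": 0.15,"wx": 0,"wy": 0,"wz": 0},{"x": 0,"y": 0,"z": 0.17,"wx": 0,"wy": 0,"wz": 0},{"x": 0,"y": 0,"z": 0.19,"wx": 0,"wy": 0,"wz": 0},{"x": 0,"y": 0,"z": 0.203,"wx": 0,"wy": 0,"wz": 0},{"x": 0,"y": 0,"z": 0.203,"wx": 0,"wy": 0,"wz": 0}]}}

```text
time_s: 2.3
eef_pos: [477.5, -283.3, 27.8]
eef_rot: [0.655, 0.756, -0.0, -0.001]
contact_force: [0.7, -0.0, 0.2]
finger_gap: 85.3
finger_force: 0.0
```

```bash
python3 - <<'E'
from h import *
t=grab_frame("top"); s=grab_frame("scene")
f=lambda im,u,v:cv2.resize(im[v-40:v+40,u-50:u+50],(390,312),interpolation=cv2.INTER_CUBIC)
cv2.imwrite("pics/c2.png",np.hstack([f(t,434,251),f(s,207,150)])[:,:,::-1])
E
```

```text
(no output)
```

View pics/c2.png

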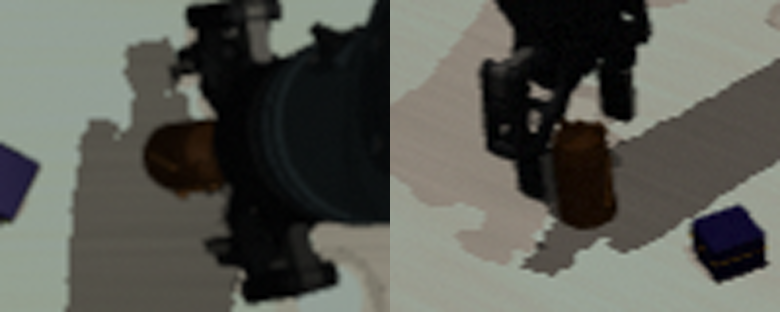

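In this crop the owl shows between the fingers, left body edge near top pixel (421,250). I'll check its along-strip offset numerically.

```bash
python3 - <<'E'
from h import *
for z in(5,15,30): print(z,at("top",(421.3,250),z))
print(proj("top",(477.5,-283.3,25)),proj("scene",(477.5,-283.3,25)),proj("scene",(477.5,-283.3,0)),proj("top",(477.5,-283.3,0)))
E
```

```text
5 [ 480.42482462 -264.26734016]
15 [ 479.86593429 -261.10764627]
30 [ 479.02759878 -256.36810543]
[433.60170994 250.74179189] [206.69595043 154.74619206] [207.77175622 162.84529874] [429.59129933 251.41898396]
```

{"fn": "apply_moves", "kwargs": {"grip": -1, "steps": [{"x": 0,"y": 0,"z": 0,"wx": 0,"wy": 0,"wz": 0},{"x": 0,"y": 0,"z": 0,"wx": 0,"wy": 0,"wz": 0},{"x": 0,"y": 0,"z": 0,"wx": 0,"wy": 0,"wz": 0},{"x": 0,"y": 0,"z": 0,"wx": 0,"wy": 0,"wz": 0},{"x": 0,"y": 0,"z": 0,"wx": 0,"wy": 0,"wz": 0},{"x": 0,"y": 0,"z": 0,"wx": 0,"wy": 0,"wz": 0},{"x": 0,"y": 0,"z": 0,"wx": 0,"wy": 0,"wz": 0},{"x": 0,"y": 0,"z": 0,"wx": 0,"wy": 0,"wz": 0}]}}

```text
time_s: 3.4
eef_pos: [478.6, -283.8, 29.4]
eef_rot: [0.655, 0.756, 0.0, 0.001]
contact_force: [-0.1, 1.2, 5.6]
finger_gap: 33.6
finger_force: 59.9
```

{"fn": "apply_moves", "kwargs": {"steps": [{"x": 0,"y": 0,"z": -0.03,"wx": 0,"wy": 0,"wz": 0},{"x": 0,"y": 0,"z": -0.07,"wx": 0,"wy": 0,"wz": 0},{"x": 0.02,"y": 0.04,"z": -0.08,"wx": 0,"wy": 0,"wz": 0},{"x": 0.045,"y": 0.08,"z": -0.08,"wx": 0,"wy": 0,"wz": 0},{"x": 0.07,"y": 0.12,"z": -0.08,"wx": 0,"wy": 0,"wz": 0},{"x": 0.092,"y": 0.165,"z": -0.08,"wx": 0,"wy": 0,"wz": 0},{"x": 0.114,"y": 0.203,"z": -0.08,"wx": 0,"wy": 0,"wz": 0},{"x": 0.114,"y": 0.203,"z": -0.08,"wx": 0,"wy": 0,"wz": 0}]}}

```text
time_s: 4.4
eef_pos: [664.9, -136.6, 108.1]
eef_rot: [0.653, 0.757, 0.002, -0.001]
contact_force: [0.3, 0.2, -3.9]
finger_gap: 33.5
finger_force: 61.4
```

```bash
python3 - <<'E'
from h import *
t=grab_frame("top"); s=grab_frame("scene")
f=lambda im,u,v:cv2.resize(im[v-40:v+40,u-50:u+50],(390,312),interpolation=cv2.INTER_CUBIC)
cv2.imwrite("pics/c3.png",np.hstack([f(t,361,167),f(s,203,205)])[:,:,::-1])
p=ctrl.observe(); print(p['eef_pos'],ab(p['eef_pos']),p['contact_force'],p['finger_gap'])
E
```

```text
[ 661.9103799  -141.8067187   107.69501024] [-234.9  634.9] [-0.11773657 -0.87050682 -4.15428912] 32.9186715324795
```

View pics/c3.png

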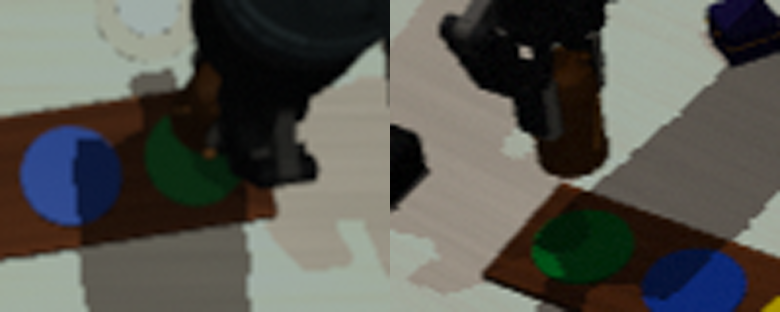

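The owl hangs upright in the grip above the green pad. Lowering.

{"fn": "apply_moves", "kwargs": {"steps": [{"x": 0,"y": 0.001,"z": 0.03,"wx": 0,"wy": 0,"wz": 0},{"x": 0,"y": 0.001,"z": 0.05,"wx": 0,"wy": 0,"wz": 0},{"x": 0,"y": 0.001,"z": 0.06,"wx": 0,"wy": 0,"wz": 0},{"x": 0,"y": 0.001,"z": 0.066,"wx": 0,"wy": 0,"wz": 0},{"x": 0,"y": 0.001,"z": 0.069,"wx": 0,"wy": 0,"wz": 0},{"x": 0,"y": 0.001,"z": 0.071,"wx": 0,"wy": 0,"wz": 0},{"x": 0,"y": 0.001,"z": 0.071,"wx": 0,"wy": 0,"wz": 0}]}}

```text
time_s: 5.38
eef_pos: [664.0, -141.9, 38.0]
eef_rot: [0.655, 0.756, 0.0, 0.0]
contact_force: [-0.3, 0.1, -3.6]
finger_gap: 33.4
finger_force: 61.4
```

{"fn": "apply_moves", "kwargs": {"steps": [{"x": 0,"y": 0,"z": 0.001,"wx": 0,"wy": 0,"wz": 0},{"x": 0,"y": 0,"z": 0.0015,"wx": 0,"wy": 0,"wz": 0},{"x": 0,"y": 0,"z": 0.002,"wx": 0,"wy": 0,"wz": 0}]}}

```text
time_s: 5.75
eef_pos: [664.2, -141.9, 37.5]
eef_rot: [0.655, 0.755, 0.0, 0.0]
contact_force: [-5.0, 1.0, 11.4]
finger_gap: 33.3
finger_force: 63.1
```

Contact; release and rise.

{"fn": "apply_moves", "kwargs": {"grip": 1, "steps": [{"x": 0,"y": 0,"z": -0.001,"wx": 0,"wy": 0,"wz": 0},{"x": 0,"y": 0,"z": -0.001,"wx": 0,"wy": 0,"wz": 0},{"x": 0,"y": 0,"z": -0.001,"wx": 0,"wy": 0,"wz": 0},{"x": 0,"y": 0,"z": -0.001,"wx": 0,"wy": 0,"wz": 0},{"x": 0,"y": 0,"z": -0.001,"wx": 0,"wy": 0,"wz": 0},{"x": 0,"y": 0,"z": -0.03,"wx": 0,"wy": 0,"wz": 0},{"x": 0,"y": 0,"z": -0.08,"wx": 0,"wy": 0,"wz": 0},{"x": 0,"y": 0,"z": -0.12,"wx": 0,"wy": 0,"wz": 0}]}}

```text
time_s: 6.75
eef_pos: [664.2, -141.9, 157.5]
eef_rot: [0.655, 0.756, 0.0, 0.0]
contact_force: [0.3, -0.9, -0.3]
finger_gap: 85.3
finger_force: 0.0
```

{"fn": "apply_moves", "kwargs": {"steps": [{"x": 0.021,"y": -0.046,"z": 0,"wx": 0,"wy": 0,"wz": 0},{"x": 0.042,"y": -0.092,"z": 0,"wx": 0,"wy": 0,"wz": 0},{"x": 0.064,"y": -0.138,"z": 0,"wx": 0,"wy": 0,"wz": 0},{"x": 0.085,"y": -0.183,"z": 0,"wx": 0,"wy": 0,"wz": 0},{"x": 0.085,"y": -0.183,"z": 0.04,"wx": 0,"wy": 0,"wz": 0},{"x": 0.085,"y": -0.183,"z": 0.075,"wx": 0,"wy": 0,"wz": 0},{"x": 0.085,"y": -0.183,"z": 0.1,"wx": 0,"wy": 0,"wz": 0},{"x": 0.085,"y": -0.183,"z": 0.129,"wx": 0,"wy": 0,"wz": 0}]}}

```text
time_s: 7.75
eef_pos: [471.1, -83.7, 26.1]
eef_rot: [0.655, 0.755, 0.0, 0.0]
contact_force: [-0.9, -0.1, -0.1]
finger_gap: 85.6
finger_force: 0.0
```

```bash
python3 - <<'E'
from h import *
t=grab_frame("top"); s=grab_frame("scene")
f=lambda im,u,v:cv2.resize(im[v-40:v+40,u-50:u+50],(390,300),interpolation=cv2.INTER_CUBIC)
cv2.imwrite("pics/c4.png",np.vstack([np.hstack([f(t,361,167),f(s,203,218)]),np.hstack([f(t,339,255),f(s,275,184)])])[:,:,::-1])
p=ctrl.observe(); print(p['eef_pos'],ab(p['eef_pos']))
E
```

```text
[468.74388384 -83.28639923  24.67861883] [-149.4  452.1]
```

View pics/c4.png

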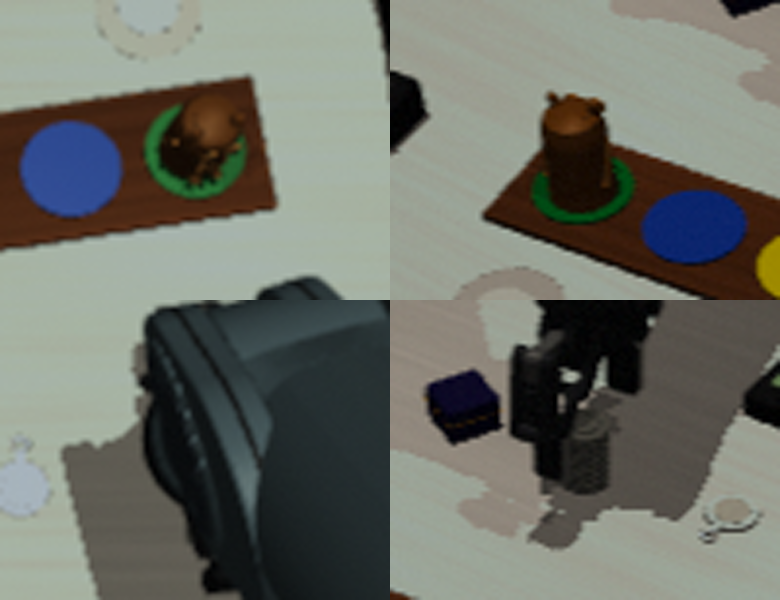

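The owl stands upright and centred on the green pad. The coin stack is between the fingers, and I raise 3 mm before closing.

{"fn": "apply_moves", "kwargs": {"grip": -1, "steps": [{"x": 0,"y": 0.002,"z": -0.003,"wx": 0,"wy": 0,"wz": 0},{"x": 0,"y": 0.002,"z": -0.003,"wx": 0,"wy": 0,"wz": 0},{"x": 0,"y": 0.002,"z": -0.003,"wx": 0,"wy": 0,"wz": 0},{"x": 0,"y": 0.002,"z": -0.003,"wx": 0,"wy": 0,"wz": 0},{"x": 0,"y": 0.002,"z": -0.003,"wx": 0,"wy": 0,"wz": 0},{"x": 0,"y": 0.002,"z": -0.003,"wx": 0,"wy": 0,"wz": 0},{"x": 0,"y": 0.002,"z": -0.003,"wx": 0,"wy": 0,"wz": 0}]}}

```text
time_s: 8.72
eef_pos: [473.2, -83.6, 30.8]
eef_rot: [0.655, 0.755, 0.0, 0.001]
contact_force: [-1.0, 1.0, 9.7]
finger_gap: 27.5
finger_force: 58.4
```

```bash
python3 - <<'E'
from h import *
p=ctrl.observe(); print(p['eef_pos'],ab(p['eef_pos']),p['finger_gap'],p['contact_force'])
E
```

```text
[473.17176756 -83.64662579  30.76107577] [-150.4  456.4] 27.538665777737574 [-0.95305347  1.04725361  9.65307689]
```

{"fn": "apply_moves", "kwargs": {"steps": [{"x": 0,"y": 0,"z": -0.03,"wx": 0,"wy": 0,"wz": 0},{"x": 0,"y": 0,"z": -0.06,"wx": 0,"wy": 0,"wz": 0},{"x": -0.003,"y": 0.04,"z": -0.06,"wx": 0,"wy": 0,"wz": 0},{"x": -0.007,"y": 0.085,"z": -0.06,"wx": 0,"wy": 0,"wz": 0},{"x": -0.011,"y": 0.13,"z": -0.06,"wx": 0,"wy": 0,"wz": 0},{"x": -0.0145,"y": 0.165,"z": -0.06,"wx": 0,"wy": 0,"wz": 0},{"x": -0.0145,"y": 0.18,"z": -0.06,"wx": 0,"wy": 0,"wz": 0},{"x": -0.0145,"y": 0.18,"z": -0.06,"wx": 0,"wy": 0,"wz": 0}]}}

```text
time_s: 9.72
eef_pos: [653.2, -71.8, 89.4]
eef_rot: [0.655, 0.756, 0.0, -0.0]
contact_force: [-0.4, 0.0, -2.4]
finger_gap: 27.5
finger_force: 60.0
```

```bash
python3 - <<'E'
from h import *
s=grab_frame("scene");p=ctrl.observe(); print(p['eef_pos'],ab(p['eef_pos']),p['finger_gap'],p['contact_force'])
E
```

```text
[652.10536326 -72.17397745  89.30162356] [-164.6  635.1] 27.14867472579684 [-0.21229688 -0.79111979 -1.63293929]
```

{"fn": "apply_moves", "kwargs": {"steps": [{"x": 0,"y": 0,"z": 0.025,"wx": 0,"wy": 0,"wz": 0},{"x": 0,"y": 0,"z": 0.04,"wx": 0,"wy": 0,"wz": 0},{"x": 0,"y": 0,"z": 0.046,"wx": 0,"wy": 0,"wz": 0},{"x": 0,"y": 0,"z": 0.048,"wx": 0,"wy": 0,"wz": 0},{"x": 0,"y": 0,"z": 0.05,"wx": 0,"wy": 0,"wz": 0},{"x": 0,"y": 0,"z": 0.05,"wx": 0,"wy": 0,"wz": 0}]}}

```text
time_s: 10.52
eef_pos: [653.1, -72.3, 40.0]
eef_rot: [0.655, 0.755, 0.0, 0.0]
contact_force: [0.5, 0.1, -2.1]
finger_gap: 27.7
finger_force: 60.0
```

{"fn": "apply_moves", "kwargs": {"steps": [{"x": 0,"y": 0,"z": 0.001,"wx": 0,"wy": 0,"wz": 0},{"x": 0,"y": 0,"z": 0.002,"wx": 0,"wy": 0,"wz": 0},{"x": 0,"y": 0,"z": 0.002,"wx": 0,"wy": 0,"wz": 0}]}}

```text
time_s: 10.9
eef_pos: [653.2, -72.3, 38.9]
eef_rot: [0.655, 0.755, 0.0, 0.0]
contact_force: [-2.5, 0.4, 6.2]
finger_gap: 27.7
finger_force: 61.0
```

{"fn": "apply_moves", "kwargs": {"grip": 1, "steps": [{"x": 0,"y": 0,"z": -0.001,"wx": 0,"wy": 0,"wz": 0},{"x": 0,"y": 0,"z": -0.001,"wx": 0,"wy": 0,"wz": 0},{"x": 0,"y": 0,"z": -0.001,"wx": 0,"wy": 0,"wz": 0},{"x": 0,"y": 0,"z": -0.001,"wx": 0,"wy": 0,"wz": 0},{"x": 0,"y": 0,"z": -0.001,"wx": 0,"wy": 0,"wz": 0},{"x": 0,"y": 0,"z": -0.03,"wx": 0,"wy": 0,"wz": 0},{"x": 0,"y": 0,"z": -0.07,"wx": 0,"wy": 0,"wz": 0},{"x": 0,"y": 0,"z": -0.09,"wx": 0,"wy": 0,"wz": 0}]}}

```text
time_s: 11.9
eef_pos: [654.0, -72.2, 129.8]
eef_rot: [0.655, 0.755, 0.001, 0.001]
contact_force: [0.1, 0.0, 0.1]
finger_gap: 85.4
finger_force: 0.0
```

{"fn": "apply_moves", "kwargs": {"steps": [{"x": 0.04,"y": -0.032,"z": 0,"wx": 0,"wy": 0,"wz": 0},{"x": 0.08,"y": -0.064,"z": 0,"wx": 0,"wy": 0,"wz": 0},{"x": 0.12,"y": -0.096,"z": 0,"wx": 0,"wy": 0,"wz": 0},{"x": 0.16,"y": -0.13,"z": 0,"wx": 0,"wy": 0,"wz": 0},{"x": 0.193,"y": -0.155,"z": 0,"wx": 0,"wy": 0,"wz": 0},{"x": 0.193,"y": -0.155,"z": 0.04,"wx": 0,"wy": 0,"wz": 0},{"x": 0.193,"y": -0.155,"z": 0.08,"wx": 0,"wy": 0,"wz": 0},{"x": 0.193,"y": -0.155,"z": 0.102,"wx": 0,"wy": 0,"wz": 0}]}}

```text
time_s: 12.9
eef_pos: [470.8, 96.6, 23.7]
eef_rot: [0.655, 0.756, -0.001, -0.001]
contact_force: [0.2, -0.2, -0.1]
finger_gap: 85.2
finger_force: 0.0
```

```bash
python3 - <<'E'
from h import *
t=grab_frame("top"); s=grab_frame("scene")
f=lambda im,u,v:cv2.resize(im[v-40:v+40,u-50:u+50],(390,300),interpolation=cv2.INTER_CUBIC)
cv2.imwrite("pics/c5.png",np.vstack([np.hstack([f(t,330,170),f(s,230,232)]),np.hstack([f(t,251,255),f(s,345,217)])])[:,:,::-1])
p=ctrl.observe(); print(p['eef_pos'],ab(p['eef_pos']))
E
```

```text
[469.97602989  96.45044851  23.5486863 ] [ 28.4 479. ]
```

View pics/c5.png

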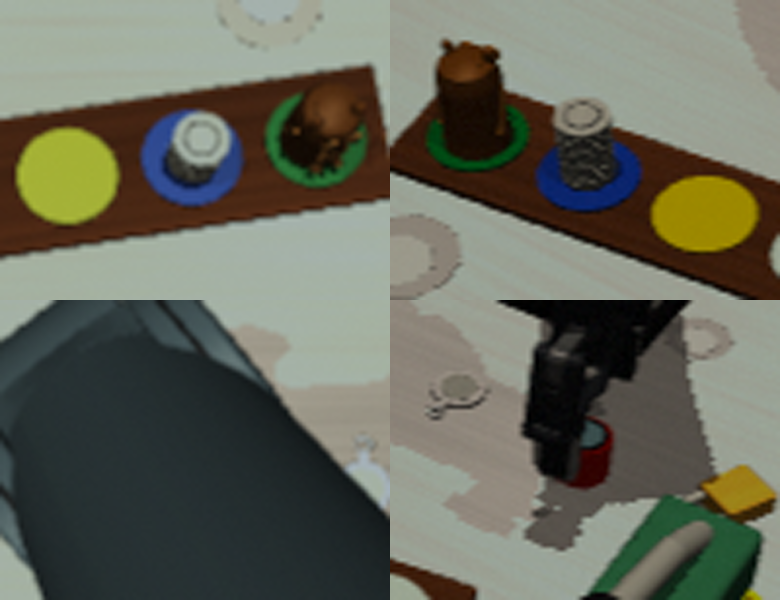

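The coins stand on the blue pad, and the loupe is between the fingers.

{"fn": "apply_moves", "kwargs": {"grip": -1, "steps": [{"x": 0,"y": 0.002,"z": -0.003,"wx": 0,"wy": 0,"wz": 0},{"x": 0,"y": 0.002,"z": -0.003,"wx": 0,"wy": 0,"wz": 0},{"x": 0,"y": 0.002,"z": -0.003,"wx": 0,"wy": 0,"wz": 0},{"x": 0,"y": 0.002,"z": -0.003,"wx": 0,"wy": 0,"wz": 0},{"x": 0,"y": 0.002,"z": -0.003,"wx": 0,"wy": 0,"wz": 0},{"x": 0,"y": 0.002,"z": -0.003,"wx": 0,"wy": 0,"wz": 0},{"x": 0,"y": 0.002,"z": -0.003,"wx": 0,"wy": 0,"wz": 0}]}}

```text
time_s: 13.88
eef_pos: [474.0, 97.1, 28.6]
eef_rot: [0.655, 0.755, -0.0, -0.0]
contact_force: [0.4, 0.5, -0.4]
finger_gap: 0.2
finger_force: 0.0
```

The fingers shut on nothing. I lift and look.

{"fn": "apply_moves", "kwargs": {"steps": [{"x": 0,"y": 0,"z": -0.04,"wx": 0,"wy": 0,"wz": 0},{"x": 0,"y": -0.02,"z": -0.09,"wx": 0,"wy": 0,"wz": 0},{"x": -0.04,"y": -0.04,"z": -0.13,"wx": 0,"wy": 0,"wz": 0},{"x": -0.1,"y": -0.04,"z": -0.15,"wx": 0,"wy": 0,"wz": 0},{"x": -0.15,"y": -0.04,"z": -0.15,"wx": 0,"wy": 0,"wz": 0},{"x": -0.15,"y": -0.04,"z": -0.15,"wx": 0,"wy": 0,"wz": 0}], "grip": 1}}

```text
time_s: 14.62
eef_pos: [455.8, -61.4, 178.8]
eef_rot: [0.658, 0.753, -0.001, 0.001]
contact_force: [0.3, 0.3, -0.1]
finger_gap: 85.2
finger_force: 0.0
```

```bash
python3 - <<'E'
from h import *
t=grab_frame("top"); s=grab_frame("scene")
cv2.imwrite("pics/c6.png",np.hstack([cv2.resize(t[200:300,150:350],(400,200)),cv2.resize(s[150:300,250:450],(400,300))[:200]])[:,:,::-1])
for n,im,uv in(("top",t,(251,256)),("scene",s,(345,217))):
  for r in (25,):
    c,A=blob(im,uv,r,(0,150,25),(4,255,255)) ; print(n,c,A)
p=ctrl.observe(); print(p['eef_pos'],ab(p['eef_pos']))
E
```

```text
top [250.23108384 255.88854806] 163.0
scene [343.84725357 216.90970655] 221.5
[455.40859493 -56.91992392 178.52400819] [-121.4  442.6]
```

View pics/c6.png

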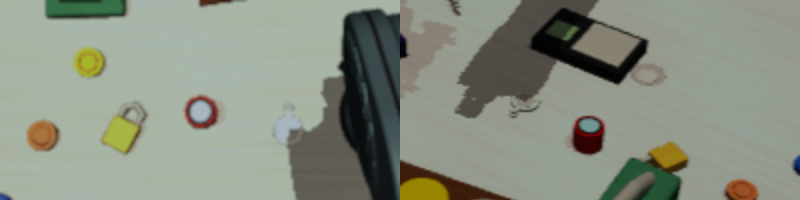

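The loupe still stands upright where it was, at top pixel (250,256). I measure how it lies relative to the last grasp.

```bash
python3 - <<'E'
from h import *
print(tri((250.2,255.9),(343.85,216.9)))
for z in(14,20): print(z,at("top",(250.2,255.9),z),at("scene",(343.85,216.9),z))
print(proj("top",(472,97,14)),proj("scene",(472,97,14)),proj("scene",(472,97,28)),proj("top",(472,97,28)))
E
```

```text
(array([471.81327846,  96.86717818,  13.72598311]), np.float64(1.7134848538800524))
14 [471.4153863   97.61213622] [472.50099627  96.23918291]
20 [471.13611659  97.14160851] [478.21194986  98.80695266]
[250.49150737 255.61741387] [344.27197006 216.90209505] [344.82605083 212.21448468] [249.96482167 255.30238599]
```

{"fn": "apply_moves", "kwargs": {"steps": [{"x": 0.05,"y": 0.013,"z": 0,"wx": 0,"wy": 0,"wz": 0},{"x": 0.1,"y": 0.026,"z": 0,"wx": 0,"wy": 0,"wz": 0},{"x": 0.15,"y": 0.0385,"z": 0,"wx": 0,"wy": 0,"wz": 0},{"x": 0.15,"y": 0.0385,"z": 0.05,"wx": 0,"wy": 0,"wz": 0},{"x": 0.15,"y": 0.0385,"z": 0.1,"wx": 0,"wy": 0,"wz": 0},{"x": 0.15,"y": 0.0385,"z": 0.118,"wx": 0,"wy": 0,"wz": 0},{"x": 0.15,"y": 0.0385,"z": 0.118,"wx": 0,"wy": 0,"wz": 0},{"x": 0.15,"y": 0.0385,"z": 0.118,"wx": 0,"wy": 0,"wz": 0}], "grip": 0.2}}

```text
time_s: 15.72
eef_pos: [472.9, 98.1, 61.5]
eef_rot: [0.655, 0.756, 0.001, 0.0]
contact_force: [-0.9, 0.1, 0.1]
finger_gap: 51.2
finger_force: 0.0
```

```bash
python3 - <<'E'
from h import *
p=ctrl.observe(); print(p['eef_pos'],ab(p['eef_pos']),p['finger_gap'])
E
```

```text
[472.87464665  98.13336686  61.46645782] [ 29.6 482.1] 51.235921750737056
```

Gap is 51 mm. Go down to TCP z≈21 slowly while watching the force.

{"fn": "apply_moves", "kwargs": {"steps": [{"x": -0.001,"y": -0.001,"z": 0.015,"wx": 0,"wy": 0,"wz": 0},{"x": -0.001,"y": -0.001,"z": 0.025,"wx": 0,"wy": 0,"wz": 0},{"x": -0.001,"y": -0.001,"z": 0.032,"wx": 0,"wy": 0,"wz": 0},{"x": -0.001,"y": -0.001,"z": 0.036,"wx": 0,"wy": 0,"wz": 0},{"x": -0.001,"y": -0.001,"z": 0.038,"wx": 0,"wy": 0,"wz": 0},{"x": -0.001,"y": -0.001,"z": 0.04,"wx": 0,"wy": 0,"wz": 0},{"x": -0.001,"y": -0.001,"z": 0.04,"wx": 0,"wy": 0,"wz": 0}]}}

```text
time_s: 16.6
eef_pos: [471.8, 95.8, 20.7]
eef_rot: [0.655, 0.755, 0.0, 0.0]
contact_force: [-0.4, -0.1, -0.2]
finger_gap: 51.3
finger_force: 0.0
```

{"fn": "apply_moves", "kwargs": {"grip": -1, "steps": [{"x": 0,"y": 0,"z": 0,"wx": 0,"wy": 0,"wz": 0},{"x": 0,"y": 0,"z": 0,"wx": 0,"wy": 0,"wz": 0},{"x": 0,"y": 0,"z": 0,"wx": 0,"wy": 0,"wz": 0},{"x": 0,"y": 0,"z": 0,"wx": 0,"wy": 0,"wz": 0},{"x": 0,"y": 0,"z": 0,"wx": 0,"wy": 0,"wz": 0}]}}

```text
time_s: 17.23
eef_pos: [471.9, 95.8, 21.3]
eef_rot: [0.655, 0.755, 0.0, 0.0]
contact_force: [-1.1, 0.2, 6.3]
finger_gap: 30.1
finger_force: 58.7
```

{"fn": "apply_moves", "kwargs": {"steps": [{"x": 0,"y": 0,"z": -0.025,"wx": 0,"wy": 0,"wz": 0},{"x": 0,"y": 0,"z": -0.05,"wx": 0,"wy": 0,"wz": 0},{"x": -0.03,"y": 0.038,"z": -0.05,"wx": 0,"wy": 0,"wz": 0},{"x": -0.06,"y": 0.077,"z": -0.05,"wx": 0,"wy": 0,"wz": 0},{"x": -0.09,"y": 0.115,"z": -0.05,"wx": 0,"wy": 0,"wz": 0},{"x": -0.115,"y": 0.145,"z": -0.05,"wx": 0,"wy": 0,"wz": 0},{"x": -0.1225,"y": 0.155,"z": -0.05,"wx": 0,"wy": 0,"wz": 0},{"x": -0.1225,"y": 0.155,"z": -0.05,"wx": 0,"wy": 0,"wz": 0}]}}

```text
time_s: 18.23
eef_pos: [642.2, -3.5, 70.4]
eef_rot: [0.655, 0.755, -0.0, -0.0]
contact_force: [-0.6, 0.1, -0.6]
finger_gap: 29.3
finger_force: 59.4
```

```bash
python3 - <<'E'
from h import *
s=grab_frame("scene");p=ctrl.observe(); print(p['eef_pos'],ab(p['eef_pos']),p['finger_gap'],p['contact_force'])
cv2.imwrite("pics/c7.png",cv2.resize(s[180:280,190:320],(520,400))[:,:,::-1])
E
```

```text
[641.41843193  -2.50697173  70.37894239] [-94.1 634.5] 29.293215562842395 [-0.5606135  -0.03702401 -0.19778558]
```

View pics/c7.png

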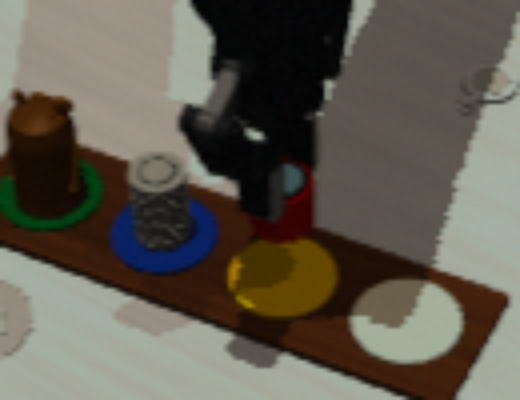

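The loupe is held upright above the yellow pad. Lowering.

{"fn": "apply_moves", "kwargs": {"steps": [{"x": -0.002,"y": 0.001,"z": 0.02,"wx": 0,"wy": 0,"wz": 0},{"x": -0.002,"y": 0.001,"z": 0.032,"wx": 0,"wy": 0,"wz": 0},{"x": -0.002,"y": 0.001,"z": 0.037,"wx": 0,"wy": 0,"wz": 0},{"x": -0.002,"y": 0.001,"z": 0.039,"wx": 0,"wy": 0,"wz": 0},{"x": -0.002,"y": 0.001,"z": 0.04,"wx": 0,"wy": 0,"wz": 0},{"x": -0.002,"y": 0.001,"z": 0.041,"wx": 0,"wy": 0,"wz": 0}]}}

```text
time_s: 19.02
eef_pos: [644.1, -5.4, 30.0]
eef_rot: [0.655, 0.755, 0.0, 0.0]
contact_force: [0.5, 0.2, -0.5]
finger_gap: 29.6
finger_force: 59.4
```

{"fn": "apply_moves", "kwargs": {"steps": [{"x": 0.001,"y": -0.001,"z": 0.001,"wx": 0,"wy": 0,"wz": 0},{"x": 0.001,"y": -0.001,"z": 0.002,"wx": 0,"wy": 0,"wz": 0},{"x": 0.001,"y": -0.001,"z": 0.002,"wx": 0,"wy": 0,"wz": 0}]}}

```text
time_s: 19.4
eef_pos: [643.6, -5.0, 29.3]
eef_rot: [0.655, 0.755, 0.0, 0.001]
contact_force: [-2.0, -1.0, 10.2]
finger_gap: 29.4
finger_force: 60.6
```

{"fn": "apply_moves", "kwargs": {"grip": 1, "steps": [{"x": 0,"y": 0,"z": -0.001,"wx": 0,"wy": 0,"wz": 0},{"x": 0,"y": 0,"z": -0.001,"wx": 0,"wy": 0,"wz": 0},{"x": 0,"y": 0,"z": -0.001,"wx": 0,"wy": 0,"wz": 0},{"x": 0,"y": 0,"z": -0.001,"wx": 0,"wy": 0,"wz": 0},{"x": 0,"y": 0,"z": -0.001,"wx": 0,"wy": 0,"wz": 0},{"x": 0,"y": 0,"z": -0.03,"wx": 0,"wy": 0,"wz": 0},{"x": 0,"y": 0,"z": -0.07,"wx": 0,"wy": 0,"wz": 0},{"x": 0,"y": 0,"z": -0.1,"wx": 0,"wy": 0,"wz": 0}]}}

```text
time_s: 20.4
eef_pos: [643.1, -4.4, 129.3]
eef_rot: [0.655, 0.756, 0.0, 0.0]
contact_force: [0.1, -0.1, 0.4]
finger_gap: 85.1
finger_force: 0.0
```

{"fn": "apply_moves", "kwargs": {"grip": 0.2, "steps": [{"x": 0.015,"y": -0.055,"z": 0,"wx": 0,"wy": 0,"wz": 0},{"x": 0.035,"y": -0.11,"z": 0,"wx": 0,"wy": 0,"wz": 0},{"x": 0.075,"y": -0.152,"z": 0,"wx": 0,"wy": 0,"wz": 0},{"x": 0.13,"y": -0.1535,"z": 0,"wx": 0,"wy": 0,"wz": 0},{"x": 0.185,"y": -0.1535,"z": 0,"wx": 0,"wy": 0,"wz": 0},{"x": 0.24,"y": -0.1535,"z": 0,"wx": 0,"wy": 0,"wz": 0},{"x": 0.2945,"y": -0.1535,"z": 0.03,"wx": 0,"wy": 0,"wz": 0},{"x": 0.2945,"y": -0.1535,"z": 0.07,"wx": 0,"wy": 0,"wz": 0}]}}

```text
time_s: 21.4
eef_pos: [448.5, 271.9, 58.2]
eef_rot: [0.652, 0.758, 0.003, -0.001]
contact_force: [0.2, -1.2, -0.1]
finger_gap: 51.4
finger_force: 0.0
```

```bash
python3 - <<'E'
from h import *
t=grab_frame("top"); s=grab_frame("scene")
f=lambda im,u,v:cv2.resize(im[v-40:v+40,u-50:u+50],(390,300),interpolation=cv2.INTER_CUBIC)
cv2.imwrite("pics/c8.png",np.vstack([np.hstack([f(t,300,170),f(s,250,240)]),np.hstack([f(t,172,266),f(s,421,240)])])[:,:,::-1])
p=ctrl.observe(); print(p['eef_pos'],ab(p['eef_pos']),p['finger_gap'])
E
```

```text
[446.09235229 264.52086797  54.60543902] [198.1 479.3] 50.995781701735694
```

View pics/c8.png

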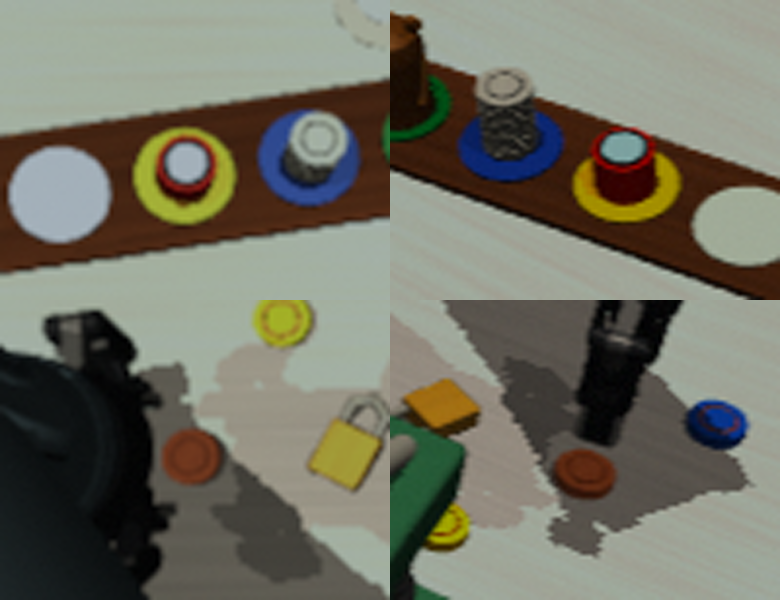

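The loupe stands centred on the yellow pad, and the token lies below the fingers. Descending.

{"fn": "apply_moves", "kwargs": {"steps": [{"x": 0,"y": 0.002,"z": 0.015,"wx": 0,"wy": 0,"wz": 0},{"x": 0,"y": 0.002,"z": 0.024,"wx": 0,"wy": 0,"wz": 0},{"x": 0,"y": 0.002,"z": 0.029,"wx": 0,"wy": 0,"wz": 0},{"x": 0,"y": 0.002,"z": 0.032,"wx": 0,"wy": 0,"wz": 0},{"x": 0,"y": 0.002,"z": 0.034,"wx": 0,"wy": 0,"wz": 0},{"x": 0,"y": 0.002,"z": 0.035,"wx": 0,"wy": 0,"wz": 0},{"x": 0,"y": 0.002,"z": 0.035,"wx": 0,"wy": 0,"wz": 0}]}}

```text
time_s: 22.38
eef_pos: [451.0, 265.6, 22.8]
eef_rot: [0.655, 0.756, 0.0, 0.0]
contact_force: [0.5, -0.6, -0.7]
finger_gap: 51.1
finger_force: 0.0
```

{"fn": "apply_moves", "kwargs": {"grip": -0.1, "steps": [{"x": 0,"y": -0.001,"z": 0.001,"wx": 0,"wy": 0,"wz": 0},{"x": 0,"y": -0.001,"z": 0.002,"wx": 0,"wy": 0,"wz": 0},{"x": 0,"y": -0.001,"z": 0.003,"wx": 0,"wy": 0,"wz": 0},{"x": 0,"y": -0.001,"z": 0.003,"wx": 0,"wy": 0,"wz": 0}]}}

```text
time_s: 22.88
eef_pos: [449.9, 265.4, 19.6]
eef_rot: [0.655, 0.755, -0.0, -0.0]
contact_force: [0.1, -0.1, -0.0]
finger_gap: 38.5
finger_force: 0.0
```

No table contact; close.

{"fn": "apply_moves", "kwargs": {"grip": -1, "steps": [{"x": 0,"y": 0,"z": 0,"wx": 0,"wy": 0,"wz": 0},{"x": 0,"y": 0,"z": 0,"wx": 0,"wy": 0,"wz": 0},{"x": 0,"y": 0,"z": 0,"wx": 0,"wy": 0,"wz": 0},{"x": 0,"y": 0,"z": 0,"wx": 0,"wy": 0,"wz": 0}]}}

```text
time_s: 23.38
eef_pos: [450.0, 265.4, 19.7]
eef_rot: [0.655, 0.756, -0.0, 0.0]
contact_force: [-0.4, 0.1, 0.5]
finger_gap: 0.3
finger_force: 0.0
```

{"fn": "apply_moves", "kwargs": {"steps": [{"x": 0,"y": 0,"z": -0.03,"wx": 0,"wy": 0,"wz": 0},{"x": 0,"y": 0,"z": -0.06,"wx": 0,"wy": 0,"wz": 0},{"x": 0,"y": 0,"z": -0.06,"wx": 0,"wy": 0,"wz": 0}]}}

```text
time_s: 23.75
eef_pos: [451.4, 266.3, 81.6]
eef_rot: [0.655, 0.755, 0.002, 0.001]
contact_force: [0.5, 0.2, -0.6]
finger_gap: -0.2
finger_force: 0.0
```

```bash
python3 - <<'E'
from h import *
t=grab_frame("top"); s=grab_frame("scene")
f=lambda im,u,v:cv2.resize(im[v-40:v+40,u-50:u+50],(390,300),interpolation=cv2.INTER_CUBIC)
cv2.imwrite("pics/c9.png",np.hstack([f(t,172,266),f(s,421,235)])[:,:,::-1])
for n,im,uv in(("top",t,(172,268)),("scene",s,(421,246))):
    c,A=blob(im,uv,25,(2,100,40),(16,255,255)); print("token",n,c.round(1),A,at(n,c,4).round(1))
p=ctrl.observe(); print(p['eef_pos'],ab(p['eef_pos']),p['finger_gap'],proj("scene",p['eef_pos']),proj("scene",p['eef_pos']-[0,0,22]))
E
```

```text
token top [170.7 267.2] 168.0 [449.8 266.8]
token scene [420.4 246. ] 154.5 [450.9 264.9]
[450.01754803 265.21413109  79.55776919] [198.2 483.3] -0.2690715855293468 [428.05543707 219.66529425] [425.83024473 227.54617555]
```

View pics/c9.png

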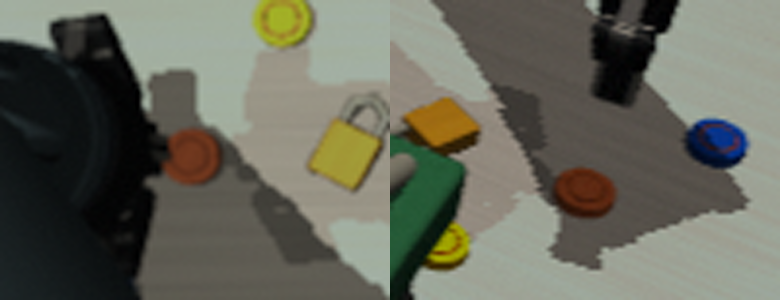

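The token hasn't moved. The fingertips show at scene (429,222), only about 8–10 mm ahead of the TCP, so I must go lower and descend until contact.

{"fn": "apply_moves", "kwargs": {"grip": 0.0, "steps": [{"x": 0.0005,"y": 0,"z": 0,"wx": 0,"wy": 0,"wz": 0},{"x": 0.0005,"y": 0,"z": 0,"wx": 0,"wy": 0,"wz": 0},{"x": 0.0005,"y": 0,"z": 0.03,"wx": 0,"wy": 0,"wz": 0},{"x": 0.0005,"y": 0,"z": 0.048,"wx": 0,"wy": 0,"wz": 0},{"x": 0.0005,"y": 0,"z": 0.056,"wx": 0,"wy": 0,"wz": 0},{"x": 0.0005,"y": 0,"z": 0.06,"wx": 0,"wy": 0,"wz": 0},{"x": 0.0005,"y": 0,"z": 0.063,"wx": 0,"wy": 0,"wz": 0},{"x": 0.0005,"y": 0,"z": 0.064,"wx": 0,"wy": 0,"wz": 0}]}}

```text
time_s: 24.85
eef_pos: [450.2, 266.1, 15.9]
eef_rot: [0.655, 0.755, 0.0, 0.0]
contact_force: [0.2, -1.0, -0.5]
finger_gap: 42.5
finger_force: 0.0
```

{"fn": "apply_moves", "kwargs": {"steps": [{"x": 0,"y": 0,"z": 0.001,"wx": 0,"wy": 0,"wz": 0},{"x": 0,"y": 0,"z": 0.002,"wx": 0,"wy": 0,"wz": 0},{"x": 0,"y": 0,"z": 0.002,"wx": 0,"wy": 0,"wz": 0}]}}

```text
time_s: 25.22
eef_pos: [450.0, 265.9, 13.7]
eef_rot: [0.655, 0.755, 0.0, 0.0]
contact_force: [-0.4, 0.3, 0.0]
finger_gap: 42.8
finger_force: 0.0
```

{"fn": "apply_moves", "kwargs": {"steps": [{"x": 0,"y": 0,"z": 0.001,"wx": 0,"wy": 0,"wz": 0},{"x": 0,"y": 0,"z": 0.002,"wx": 0,"wy": 0,"wz": 0},{"x": 0,"y": 0,"z": 0.002,"wx": 0,"wy": 0,"wz": 0}]}}

```text
time_s: 25.6
eef_pos: [449.9, 265.9, 11.6]
eef_rot: [0.655, 0.755, -0.0, -0.0]
contact_force: [-0.5, -0.3, 0.0]
finger_gap: 42.8
finger_force: 0.0
```

{"fn": "apply_moves", "kwargs": {"grip": -1, "steps": [{"x": 0,"y": 0,"z": 0,"wx": 0,"wy": 0,"wz": 0},{"x": 0,"y": 0,"z": 0,"wx": 0,"wy": 0,"wz": 0},{"x": 0,"y": 0,"z": 0,"wx": 0,"wy": 0,"wz": 0},{"x": 0,"y": 0,"z": 0,"wx": 0,"wy": 0,"wz": 0}]}}

```text
time_s: 26.1
eef_pos: [449.9, 265.9, 11.7]
eef_rot: [0.655, 0.755, 0.0, 0.0]
contact_force: [0.2, -0.2, -0.1]
finger_gap: -0.1
finger_force: 0.0
```

{"fn": "apply_moves", "kwargs": {"grip": 0, "steps": [{"x": 0,"y": 0,"z": -0.004,"wx": 0,"wy": 0,"wz": 0},{"x": 0,"y": 0,"z": -0.004,"wx": 0,"wy": 0,"wz": 0},{"x": 0,"y": 0,"z": -0.004,"wx": 0,"wy": 0,"wz": 0},{"x": 0,"y": 0,"z": 0,"wx": 0,"wy": 0,"wz": 0},{"x": 0,"y": 0,"z": 0.001,"wx": 0,"wy": 0,"wz": 0},{"x": 0,"y": 0,"z": 0.002,"wx": 0,"wy": 0,"wz": 0},{"x": 0,"y": 0,"z": 0.002,"wx": 0,"wy": 0,"wz": 0}]}}

```text
time_s: 26.98
eef_pos: [449.8, 265.9, 9.5]
eef_rot: [0.655, 0.756, -0.0, -0.0]
contact_force: [-0.8, -0.7, -0.3]
finger_gap: 42.6
finger_force: 0.0
```

```bash
python3 - <<'E'
from h import *
s=grab_frame("scene")
cv2.imwrite("pics/c10.png",cv2.resize(s[205:275,370:470],(600,420),interpolation=cv2.INTER_CUBIC)[:,:,::-1])
p=ctrl.observe(); print(p['eef_pos'],p['contact_force'],p['finger_gap'],proj("scene",p['eef_pos']))
E
```

```text
[449.89858863 265.94112037   9.64095324] [ 0.56898598 -0.28290117 -0.50493484] 42.72358663920773 [421.56854317 244.00842763]
```

View pics/c10.png

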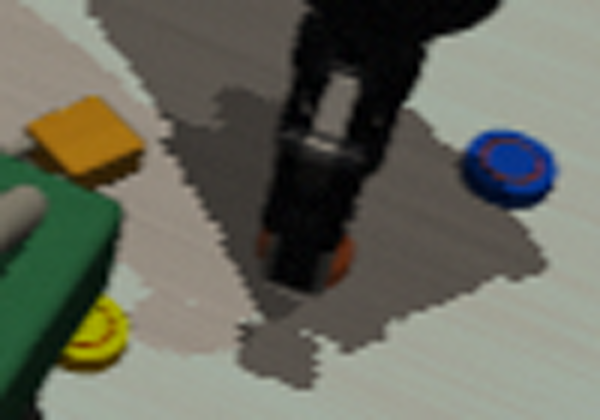

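Near fingertip at scene (420,254), still above the table, so the tips are really only about 0–3 mm ahead of the TCP. Continue down.

{"fn": "apply_moves", "kwargs": {"steps": [{"x": 0,"y": 0,"z": 0.001,"wx": 0,"wy": 0,"wz": 0},{"x": 0,"y": 0,"z": 0.002,"wx": 0,"wy": 0,"wz": 0},{"x": 0,"y": 0,"z": 0.003,"wx": 0,"wy": 0,"wz": 0},{"x": 0,"y": 0,"z": 0.003,"wx": 0,"wy": 0,"wz": 0}]}}

```text
time_s: 27.52
eef_pos: [449.9, 265.9, 6.6]
eef_rot: [0.655, 0.755, -0.0, -0.0]
contact_force: [-0.7, 0.0, -0.0]
finger_gap: 43.0
finger_force: 0.0
```

{"fn": "apply_moves", "kwargs": {"steps": [{"x": 0,"y": 0,"z": 0.0005,"wx": 0,"wy": 0,"wz": 0},{"x": 0,"y": 0,"z": 0.001,"wx": 0,"wy": 0,"wz": 0},{"x": 0,"y": 0,"z": 0.0015,"wx": 0,"wy": 0,"wz": 0},{"x": 0,"y": 0,"z": 0.0015,"wx": 0,"wy": 0,"wz": 0}]}}

```text
time_s: 28.02
eef_pos: [449.9, 265.9, 5.2]
eef_rot: [0.655, 0.756, -0.0, 0.0]
contact_force: [-0.3, -0.1, 0.2]
finger_gap: 42.9
finger_force: 0.0
```

Still free; close here.

{"fn": "apply_moves", "kwargs": {"grip": -1, "steps": [{"x": 0,"y": 0,"z": 0,"wx": 0,"wy": 0,"wz": 0},{"x": 0,"y": 0,"z": 0,"wx": 0,"wy": 0,"wz": 0},{"x": 0,"y": 0,"z": 0,"wx": 0,"wy": 0,"wz": 0},{"x": 0,"y": 0,"z": 0,"wx": 0,"wy": 0,"wz": 0}]}}

```text
time_s: 28.52
eef_pos: [450.0, 266.0, 5.7]
eef_rot: [0.655, 0.756, 0.0, 0.0]
contact_force: [-1.5, -0.8, 7.0]
finger_gap: 26.9
finger_force: 58.6
```

{"fn": "apply_moves", "kwargs": {"steps": [{"x": 0,"y": 0,"z": -0.015,"wx": 0,"wy": 0,"wz": 0},{"x": 0,"y": 0,"z": -0.04,"wx": 0,"wy": 0,"wz": 0},{"x": -0.03,"y": 0,"z": -0.06,"wx": 0,"wy": 0,"wz": 0},{"x": -0.075,"y": 0,"z": -0.06,"wx": 0,"wy": 0,"wz": 0},{"x": -0.12,"y": 0.01,"z": -0.06,"wx": 0,"wy": 0,"wz": 0},{"x": -0.16,"y": 0.035,"z": -0.06,"wx": 0,"wy": 0,"wz": 0},{"x": -0.195,"y": 0.07,"z": -0.06,"wx": 0,"wy": 0,"wz": 0},{"x": -0.22,"y": 0.11,"z": -0.06,"wx": 0,"wy": 0,"wz": 0}]}}

```text
time_s: 29.52
eef_pos: [591.0, 61.4, 66.0]
eef_rot: [0.656, 0.755, -0.0, 0.0]
contact_force: [0.5, 1.4, -1.2]
finger_gap: 27.1
finger_force: 59.2
```

{"fn": "apply_moves", "kwargs": {"steps": [{"x": -0.004,"y": 0.025,"z": 0,"wx": 0,"wy": 0,"wz": 0},{"x": -0.004,"y": 0.0425,"z": 0,"wx": 0,"wy": 0,"wz": 0},{"x": -0.004,"y": 0.0425,"z": 0,"wx": 0,"wy": 0,"wz": 0},{"x": -0.004,"y": 0.0425,"z": 0,"wx": 0,"wy": 0,"wz": 0}]}}

```text
time_s: 30.02
eef_pos: [631.6, 65.8, 65.3]
eef_rot: [0.655, 0.756, -0.0, -0.0]
contact_force: [-0.5, 0.6, 0.1]
finger_gap: 27.0
finger_force: 59.2
```

```bash
python3 - <<'E'
from h import *
s=grab_frame("scene");p=ctrl.observe(); print(p['eef_pos'],ab(p['eef_pos']),p['finger_gap'],p['contact_force'])
cv2.imwrite("pics/c11.png",cv2.resize(s[200:290,230:350],(560,420),interpolation=cv2.INTER_CUBIC)[:,:,::-1])
E
```

```text
[631.52693882  65.74630842  65.29334454] [-25.1 634.5] 26.810610978554344 [ 0.63315936 -0.18114835 -0.74346966]
```

View pics/c11.png

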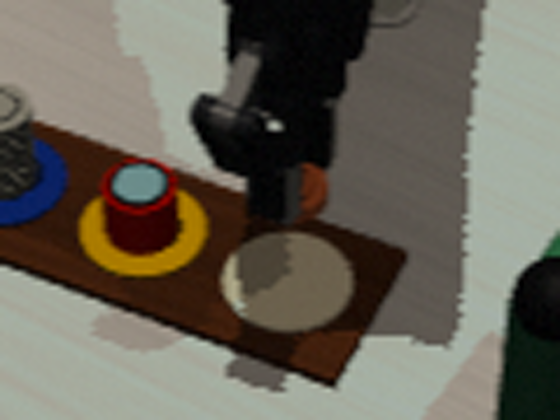

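The token is held level above the white pad. Lowering.

{"fn": "apply_moves", "kwargs": {"steps": [{"x": 0,"y": 0.001,"z": 0.025,"wx": 0,"wy": 0,"wz": 0},{"x": 0,"y": 0.001,"z": 0.04,"wx": 0,"wy": 0,"wz": 0},{"x": 0,"y": 0.001,"z": 0.047,"wx": 0,"wy": 0,"wz": 0},{"x": 0,"y": 0.001,"z": 0.049,"wx": 0,"wy": 0,"wz": 0},{"x": 0,"y": 0.001,"z": 0.0505,"wx": 0,"wy": 0,"wz": 0},{"x": 0,"y": 0.001,"z": 0.0505,"wx": 0,"wy": 0,"wz": 0}]}}

```text
time_s: 30.82
eef_pos: [633.9, 65.9, 15.1]
eef_rot: [0.655, 0.755, 0.0, 0.0]
contact_force: [-0.7, 0.2, -0.7]
finger_gap: 26.9
finger_force: 59.2
```

{"fn": "apply_moves", "kwargs": {"steps": [{"x": 0,"y": 0,"z": 0.0005,"wx": 0,"wy": 0,"wz": 0},{"x": 0,"y": 0,"z": 0.001,"wx": 0,"wy": 0,"wz": 0},{"x": 0,"y": 0,"z": 0.001,"wx": 0,"wy": 0,"wz": 0}]}}

```text
time_s: 31.2
eef_pos: [633.7, 65.9, 13.8]
eef_rot: [0.655, 0.756, 0.0, 0.0]
contact_force: [0.1, -0.2, 0.0]
finger_gap: 26.4
finger_force: 59.6
```

{"fn": "apply_moves", "kwargs": {"steps": [{"x": 0,"y": 0,"z": 0.0005,"wx": 0,"wy": 0,"wz": 0},{"x": 0,"y": 0,"z": 0.001,"wx": 0,"wy": 0,"wz": 0},{"x": 0,"y": 0,"z": 0.001,"wx": 0,"wy": 0,"wz": 0}]}}

```text
time_s: 31.58
eef_pos: [633.8, 65.9, 13.7]
eef_rot: [0.655, 0.755, -0.0, 0.0]
contact_force: [-3.2, -0.9, 9.2]
finger_gap: 26.9
finger_force: 61.2
```

Contact; release, rise and swing clear.

{"fn": "apply_moves", "kwargs": {"grip": 0.2, "steps": [{"x": 0,"y": 0,"z": -0.0005,"wx": 0,"wy": 0,"wz": 0},{"x": 0,"y": 0,"z": -0.0005,"wx": 0,"wy": 0,"wz": 0},{"x": 0,"y": 0,"z": -0.0005,"wx": 0,"wy": 0,"wz": 0},{"x": 0,"y": 0,"z": -0.0005,"wx": 0,"wy": 0,"wz": 0},{"x": 0,"y": 0,"z": -0.02,"wx": 0,"wy": 0,"wz": 0},{"x": 0,"y": 0,"z": -0.06,"wx": 0,"wy": 0,"wz": 0},{"x": 0,"y": -0.02,"z": -0.12,"wx": 0,"wy": 0,"wz": 0},{"x": 0,"y": -0.07,"z": -0.15,"wx": 0,"wy": 0,"wz": 0}]}}

```text
time_s: 32.58
eef_pos: [567.0, 57.0, 167.3]
eef_rot: [0.655, 0.755, 0.003, 0.002]
contact_force: [-0.6, -0.5, 0.3]
finger_gap: 51.2
finger_force: 0.0
```

{"fn": "apply_moves", "kwargs": {"steps": [{"x": 0,"y": -0.05,"z": 0,"wx": 0,"wy": 0,"wz": 0},{"x": 0,"y": -0.1,"z": 0,"wx": 0,"wy": 0,"wz": 0},{"x": 0,"y": -0.12,"z": 0,"wx": 0,"wy": 0,"wz": 0},{"x": 0,"y": -0.12,"z": 0,"wx": 0,"wy": 0,"wz": 0},{"x": 0,"y": -0.12,"z": 0,"wx": 0,"wy": 0,"wz": 0},{"x": 0,"y": -0.12,"z": 0,"wx": 0,"wy": 0,"wz": 0}]}}

```text
time_s: 33.33
eef_pos: [446.7, 39.4, 163.0]
eef_rot: [0.655, 0.756, 0.001, 0.0]
contact_force: [0.3, -0.2, -0.2]
finger_gap: 51.1
finger_force: 0.0
```

```bash
python3 - <<'E'
from h import *
t=grab_frame("top"); s=grab_frame("scene")
cv2.imwrite("pics/c12.png",np.hstack([cv2.resize(t[130:220,240:390],(400,240)),cv2.resize(s[190:290,170:330],(400,240))])[:,:,::-1])
E=dict(token=((264,181),(291,259),16,(2,120,40),(16,255,255),12),loupe=((297,174),(261,245),16,(0,150,25),(8,255,255),22),owl=((362,163),(202,218),24,(4,120,0),(16,255,140),41))
for k,(u,v,r,lo,hi,z) in E.items():
    a,A1=blob(t,u,r,lo,hi); b,B1=blob(s,v,r,lo,hi); p,e=tri(a,b); print(k,a.round(1),A1,b.round(1),B1,p.round(1),round(e,1),ab(p),ab(at("top",a,z)),ab(at("scene",b,z)))
for c in((264.7,181.3),(296.9,176.5),(328.7,171.8),(360.5,166.7)): print(ab(at("top",c,8)))
p=ctrl.observe(); print(p['time_s'],p['eef_pos'])
E
```

```text
token [264. 181.] 776.0 [290.9 259.4] 752.5 [633.4  66.7   9.1] 3.3 [-24.5 636.5] [-23.  635.2] [-25.  639.3]
loupe [297.2 174.5] 173.5 [259.7 243.2] 270.5 [643.2  -3.8  23.3] 1.3 [-95.6 636.1] [-95.1 636.1] [-96.9 635.2]
owl [359.8 166.9] 1239.0 [202.1 223.9] 1088.5 [ 660.8 -140.3   16.8] 4.3 [-233.2  634. ] [-226.   627.6] [-220.1  653.7]
[-24.3 635.3]
[-94.8 635. ]
[-164.5  634.6]
[-234.6  635.2]
33.425 [446.20473862  39.29917988 162.69594503]
```

View pics/c12.png

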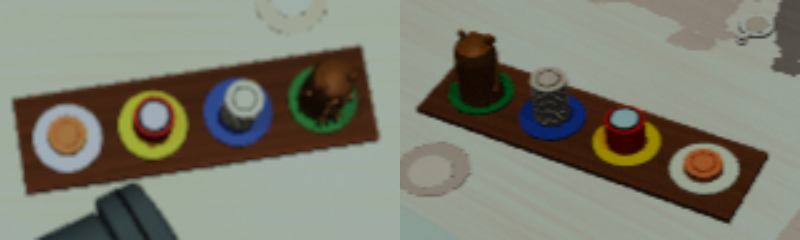

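All four stand upright and centred on their pads: token white, loupe yellow, coins blue, owl green, from the press end. I check the coin tops at top (332.2,166.4) and scene (229.6,221.7), then hand in.

```bash
python3 - <<'E'
from h import *
e=np.r_[ab(at("top",(332.2,166.4),52)),ab(at("scene",(229.6,221.7),52))]-[-164.9,635.8]*2; print(e)
if abs(e).max()<8: print(ctrl.sign_off())
E
```

```text
[-2.5 -0.9 -1.  -2.8]
the job is handed in; nothing more can be done
None
```

The job is handed in: from the press end the token is on the white pad, the loupe on yellow, the coin stack on blue and the owl on green, and the last pictures showed all four upright and centred on their pads.

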